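# Lay the missing brick of a brazing hearth's second course

## Robot

A 7-joint arm with a two-finger parallel gripper is mounted at the origin on a cart in front of the work surface, level with it; the furniture and walls round the work are solid. World frame = base frame: x ahead of the robot, y to its left, z up, the work surface at z = 0. Lengths are in mm, angles in rad, forces in N, time in s.
With the tool pointing down it reaches from about 375 to 925 mm from the base axis. Payload 3.1 kg.
Tool frame: the origin (TCP) lies midway between the tips of the shut fingers; the grasp point (between the pads) lies 19 mm behind it; z points along the fingers, y is the direction in which the jaws open and shut (so a half turn about z gives the same grasp; the last joint's range is limited). The gripper opens to 85 mm and grips with 20 to 120 N. Pads are 22 mm wide; open, the fingers measure 114 mm over their backs; the gripper's body (76 mm by 85 mm) begins 54 mm behind the grasp point. The pads swing forward as they close: fully open they stand 13 mm farther back than shut.
Start: joints at [1.233, 0.383, 0.044, 1.598, -0.018, 1.161, -0.05], TCP at [154.4, -631.398, 231.269] pointing down, gripper open.
Joint ranges: [-2.61, 2.61], [-0.41, 2.15], [-1.48, 1.57], [0, 2.5], [-1.57, 4.71], [0.05, 1.97], [-2.85, 2.85]. Speed limits (rad/s): [2.79, 2.79, 3.14, 3.14, 3.14, 3.14, 3.14].

## Interface

Orientations are given as a 3x3 rotation matrix whose columns are the frame's x, y, z axes.
In Python, from station import env, eyes gives the robot as it stands.
- The arm moves only by the shell command python3 -m jog 'ROWS' [FORCE]. ROWS is JSON, a list of rows, each a list of 7 numbers: the turn, a rotation vector about the world's x, y, z in degrees, then the shift along the world's x, y, z in mm, then the opening in per cent of the stroke, from 0 (shut) to 100 (fully open). In form: [[wx, wy, wz, x, y, z, hand], ...]. A call has exactly 5 rows; each row shifts and turns the commanded pose from where the row before left it; what a row does not reach is not made up. A row lasts 1/8 s, in which the tool goes at most 62.5 mm and 10.7 degrees, less where a joint would pass 70% of its speed; a pose out of reach is approached as far as the arm can. A call with a gripper value outside its range is refused whole. The fingers move at their own pace and stop on an object; FORCE is the grip in N (left out, the last holds). Time passes only in rows, so rows that do not move let the fingers close, or fill a call up. It gives the time, the measured TCP pose, the force and the opening at its end, in the units of the state.
- env.read_state(): the state, without advancing time (a new reading comes with each control period).
- eyes.grab_frame(name): name is "scene" or "side" or "wrist"; returns (picture, depth): 420x560x3 uint8, red, green, blue; 420x560 float32, mm along the optical axis (not along the pixel's ray), 0 where there is no reading.
- eyes.calibration(name): a dict with "vertical_fov" (degrees; the focal length in pixels is half the picture's height over the tangent of half this angle, whatever the lens; pixels are square), "cx", "cy" (the principal point, pixels), "eye" and "attitude" of the camera in the world; the wrist camera has in their place "T_tool_cam" (4x4, takes a point from camera to tool coordinates, whose origin is the TCP and whose axes are the flange's). Camera axes: x right, y down, z forward; pixel columns grow to the right and rows downward; lengths in mm; the calibration is good to about 2 mm. A picture is of the moment at which its call begins: read the wrist's pose just before it. calibration takes no time and is no camera call.
- env.close_job(): hands the job in, once; it reports no verdict.
The state is a dict: "time_s": time; "qpos": joint angles; "qd": joint speeds; "effort": joint torques, N m; "tcp_pos": TCP position; "tool_rot": TCP orientation; "wrist_force": force on the tool from outside, world axes, zero at the start; "wrist_torque": the same for the moment, N m; "gripper_width": finger opening in mm.
Only numpy, scipy, OpenCV 4.12 (cv2) and the standard library are available. Lean on these libraries where they do the work, as an engineer would, in place of code of your own. Each camera call takes 0.05 s, during which the arm holds its last target. There are 200 camera calls.

## Task

Take the spare firebrick out of the blue holder, which leaves only its ends free, set it down flat on the open bench and let go, so that you can take it again across its long sides. Then lay it flat on the hearth's little wall, in line with it, over the bare joint between two bricks below and end to end close up to the brick already laid. Do not drop it, do not shift the laid brick, and leave the multimeter, mug and tape alone.

Things in the scene. Friction and masses are not known exactly. Their poses are not given: they have to be found in the camera images.
- spare_brick_center (a point): centre of the loose spare firebrick, a buff block 40 (its x) x 62 (its y, long axis) x 30 (its z) mm, about 140 g. It starts flat in the holder, its underside 10 mm above the bench, long axis along the channel.
- spare_brick: the same spare brick; origin at the centre of its underside, axes as above.
- holder: blue metal channel fixed to the bench; origin at the centre of its underside, z up. It runs along its y, 56 mm long, open at both ends (the brick stands out 3 mm at each). Side walls 46 mm apart inside, 3 mm thick, reach 42 mm up, 2 mm above the brick's top; flanges 86 mm wide along x, 3 mm high. The bench beyond its ends and between it and the hearth (origins 0.39 m or more apart) is bare.
- hearth: brazing hearth fixed to the bench: dark steel tray 130 (x) x 214 (y) mm, 4 mm thick, 10 mm rims at its front and two ends; origin at the centre of its underside on the bench, z up. A wall of bricks the size of the spare runs along its y at x = +35 mm, 40 mm thick: the bottom course is three cemented bricks with centres at y = -64, 0 and +64 mm (2 mm joints), its top 34 mm above the bench. The front (-x) part of the tray bears a white board.
- bare_joint (a point): the bare joint to be covered: middle of the joint between the bottom course's centre brick and its -y brick, on top of the bottom course (34 mm above the bench), in the middle of the wall's thickness; axes as the hearth's. The laid brick covers the other joint, 64 mm from here along the hearth's +y.
- laid_brick_center (a point): centre of the brick already laid, loose, on the second course: same size as the spare, long axis (y) along the wall, over the joint on the hearth's +y side, at 49 mm above the bench. With the spare close up to it the centres are 62 to about 70 mm apart.
- laid_brick: the same laid brick; origin at the centre of its underside.
- meter: multimeter, dark with a teal edge, 168 x 82 x 47 mm, bystander behind the work; origin under its centre.
- mug: pinkish mug, 94 mm high, bystander to the right of the work; origin under its centre.
- tape: roll of black tape, 62 x 60 x 19 mm, lying flat, bystander to the left of the work; origin under its centre.
Things that resemble listed ones, but are neither listed nor needed, are in the scene too. What is shaped like the spare_brick but green or turquoise is not meant. Leave any green or yellow look-alike of the laid_brick alone.

How it is judged:
By the outcome, as a careful person would: the job done as asked, in the order asked, and still so for the second after the job is handed in, with the robot touching nothing.
It also fails if it takes over 48 s, if anything falls off the work surface, if the arm or the gripper's body presses on something with over 40 N, if the wrist force passes 120 N, or if a joint passes its speed limit or range.

## Working session

There is one attempt and no reset: what is moved stays moved. The work goes in short steps, Python scripts to look and compute and a shell command to move; the robot and the scene stay as the last step left them, time stands still between calls to the robot, and variables do not carry over. Pictures are saved under pics/ and viewed, about 8 in all and at most 12, crops included, and the job is handed in when it is done.

```bash
ls; mkdir -p pics
cat > h.py <<'E'
import numpy as np, cv2
from station import env, eyes
def shot(n,f):
    s=env.read_state(); p,d=eyes.grab_frame(n); c=eyes.calibration(n)
    if "T_tool_cam" in c:
        T=np.eye(4); T[:3,:3]=s["tool_rot"]; T[:3,3]=s["tcp_pos"]; T=T@np.array(c["T_tool_cam"])
    else:
        T=np.eye(4); T[:3,:3]=c["attitude"]; T[:3,3]=c["eye"]
    fl=210/np.tan(np.radians(c["vertical_fov"])/2)
    np.savez(f"pics/{f}.npz",p=p,d=d,T=T,k=[fl,c["cx"],c["cy"]])
    cv2.imwrite(f"pics/{f}.png",p[:,:,::-1]); return s
def cloud(f):
    z=np.load(f"pics/{f}.npz"); d=z["d"]; fl,cx,cy=z["k"]
    v,u=np.mgrid[:d.shape[0],:d.shape[1]]
    P=np.stack([(u-cx)/fl*d,(v-cy)/fl*d,d],-1)@z["T"][:3,:3].T+z["T"][:3,3]
    P[d==0]=np.nan; return P,z["p"]
def onplane(f,uv,z0):
    z=np.load(f"pics/{f}.npz"); fl,cx,cy=z["k"]; T=z["T"]
    r=np.array([[(u-cx)/fl,(v-cy)/fl,1] for u,v in uv])@T[:3,:3].T
    return T[:3,3]+r*((z0-T[2,3])/r[:,2])[:,None]
E
python3 - <<'E'
from h import *
s=shot("scene","s0");shot("side","d0");shot("wrist","w0")
print(s)
a=[cv2.imread(f"pics/{n}.png") for n in("s0","d0")]
for n in("scene","side","wrist"):print(n,eyes.calibration(n))
E
```

```text
pics
{'time_s': 0.0, 'qpos': array([ 1.23320882,  0.38386389,  0.04382928,  1.59957493, -0.0179157 ,
        1.16120719, -0.04987531]), 'qd': array([ 7.45934014e-05, -5.46273226e-04, -6.78386144e-04, -2.59605227e-04,
        1.10706296e-03,  1.33288820e-03, -4.70505058e-04]), 'effort': array([ 2.77153604e-04, -4.33458853e+01,  1.02468532e+00, -2.49508417e+01,
        1.06366910e-02,  1.14499975e-02, -2.13576330e-07]), 'tcp_pos': array([ 154.14897554, -630.48210494,  229.86798889]), 'tool_rot': array([[ 9.71364065e-01,  2.37594786e-01, -7.55697779e-04],
       [ 2.37595954e-01, -9.71360723e-01,  2.55137876e-03],
       [-1.27860848e-04, -2.65786838e-03, -9.99996460e-01]]), 'wrist_force': array([ 0.1756175 ,  0.06029885, -0.16023714]), 'wrist_torque': array([-0.02368372,  0.00353628, -0.00407386]), 'gripper_width': 84.96263608107736}
scene {'vertical_fov': 48.44757193657132, 'cx': 270.17234093579157, 'cy': 206.61197521608594, 'eye': array([ -182.03358997, -1184.10647493,   690.59796233]), 'attitude': array([[ 0.85310137, -0.20043519,  0.48170923],
       [-0.52129973, -0.36559409,  0.77109504],
       [ 0.02155546, -0.90893713, -0.41637563]])}
side {'vertical_fov': 43.3945620715193, 'cx': 278.78810935890715, 'cy': 208.9078112677092, 'eye': array([  22.23986063, 1189.27135812, 1080.20336393]), 'attitude': array([[-0.90720771, -0.26228071,  0.32891185],
       [-0.42061413,  0.55137285, -0.72046633],
       [ 0.00761136, -0.79195758, -0.61052867]])}
wrist {'vertical_fov': 67.50116534825491, 'cx': 278.5967769304486, 'cy': 211.19639675038508, 'T_tool_cam': array([[-9.67341895e-05, -9.49845085e-01, -3.12720810e-01,
         8.02617120e+01],
       [ 9.99999991e-01, -6.30537550e-05, -1.17813999e-04,
         1.21996987e-01],
       [ 9.21868269e-05, -3.12720819e-01,  9.49845083e-01,
        -1.42425494e+02],
       [ 0.00000000e+00,  0.00000000e+00,  0.00000000e+00,
         1.00000000e+00]])}
```

View pics/s0.png

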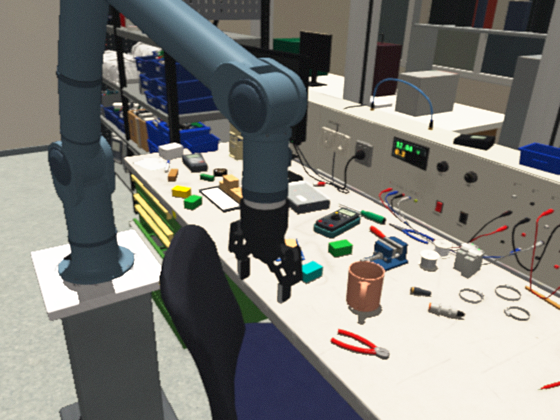

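View pics/d0.png

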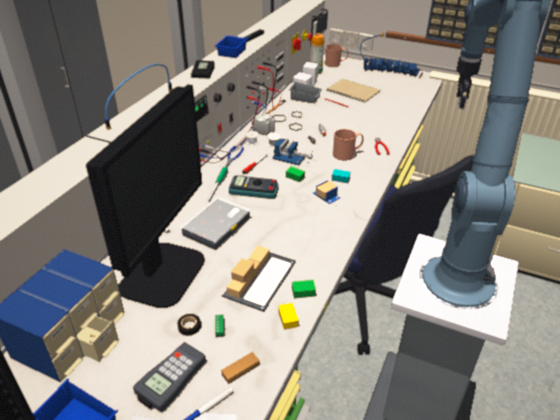

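Side view: the spare is the buff block in the blue holder at (327,190). The look-alikes are green (295,173) and turquoise (341,175). By the hearth (260,278) there are also green (304,288) and yellow (288,316) blocks and a brown one (240,367). I'll check the choice in one close crop.

Run:
```python
from h import *
P,p=cloud("d0")
a=p[160:220,285:365];b=p[235:315,215:325]
A=cv2.resize(a[:,:,::-1],(400,300),interpolation=cv2.INTER_CUBIC)
B=cv2.resize(b[:,:,::-1],None,fx=5,fy=5,interpolation=cv2.INTER_CUBIC)[:400]
B=cv2.resize(b[:,:,::-1],(400,291),interpolation=cv2.INTER_CUBIC)
B=cv2.copyMakeBorder(B,0,9,0,0,cv2.BORDER_CONSTANT)
cv2.imwrite("pics/c0.png",np.hstack([A,B]))
for u,v in[(327,187),(327,190),(324,188),(258,257),(242,270),(250,263),(236,284),(270,280),(252,187),(345,140),(190,323)]:print(u,v,P[v,u].round())
```

```text
327 187 [ 483. -212.   46.]
327 190 [ 479. -202.   42.]
324 188 [ 491. -206.   43.]
258 257 [543. 190.  37.]
242 270 [546. 281.  62.]
250 263 [536. 252.  69.]
236 284 [549. 312.  36.]
270 280 [483. 235.   9.]
252 187 [ 721. -119.   33.]
345 140 [ 507. -456.   95.]
190 323 [606. 460.   4.]
```

View pics/c0.png

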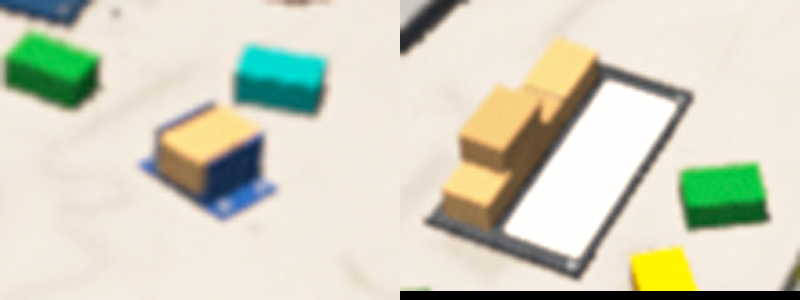

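The crop confirms it: the buff block sits between blue walls. On the hearth, the laid brick is at (495,125) in the crop, and the bare course lies behind it. I'll move above the holder.

```bash
python3 -m jog '[[0,0,0,33,42,0,100],[0,0,0,33,42,0,100],[0,0,0,33,42,0,100],[0,0,0,33,42,0,100],[0,0,0,33,42,0,100]]' 60; python3 -m jog '[[0,0,0,33,42,0,100],[0,0,0,33,42,0,100],[0,0,0,33,42,0,100],[0,0,0,33,42,0,100],[0,0,0,33,42,0,100]]'
python3 - <<'E'
from h import *
s=shot("wrist","w1"); print(s["tcp_pos"],s["tool_rot"],s["time_s"])
cv2.imwrite("pics/w1v.png",cv2.resize(cv2.imread("pics/w1.png"),(800,600)))
E
```

```text
time_s: 0.78
tcp_pos: [320.2, -419.7, 231.1]
tool_rot: [[0.971, 0.237, -0.0], [0.237, -0.971, 0.0], [-0.0, -0.0, -1.0]]
wrist_force: [1.3, -0.1, 0.2]
gripper_width: 85.6
time_s: 1.4
tcp_pos: [485.0, -210.0, 231.1]
tool_rot: [[0.971, 0.237, -0.0], [0.237, -0.971, -0.0], [-0.0, 0.0, -1.0]]
wrist_force: [0.3, -0.6, 0.2]
gripper_width: 85.4
[ 484.99352521 -209.99987022  231.12957718] [[ 9.71443698e-01  2.37270152e-01 -1.30892635e-04]
 [ 2.37270130e-01 -9.71443698e-01 -1.63691528e-04]
 [-1.65993939e-04  1.27960191e-04 -9.99999978e-01]] 1.4
```

View pics/w1v.png

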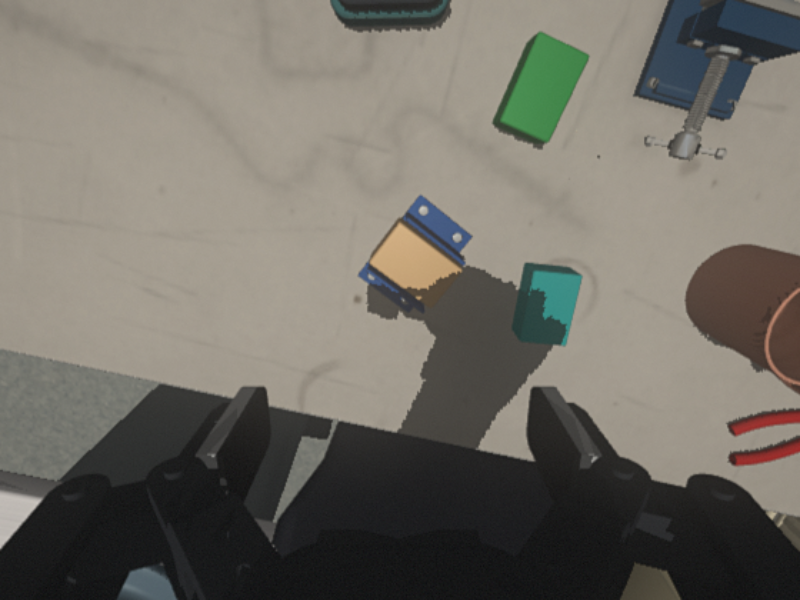

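The wrist view shows the holder and brick at (415,262). Its top corners are about (403,220), (463,268), (427,308) and (370,262). Turquoise (547,303) and green (540,88) are nearby, along with the mug on the right.

Run:
```python
from h import *
uv=np.array([(403,220),(463,268),(427,308),(370,262)])/1.42857
q=onplane("w1",uv,40);print(q.round(1),q.mean(0))
P,p=cloud("w1")
h=cv2.cvtColor(p,cv2.COLOR_RGB2HSV)
m=(P[...,2]>32)&(P[...,2]<50)&(h[...,0]<28)&(h[...,1]>70)&(abs(P[...,0]-q[:,0].mean())<60)&(abs(P[...,1]-q[:,1].mean())<60)
print(m.sum(),np.median(P[m],0)); r=cv2.minAreaRect(P[m][:,:2].astype(np.float32));print(r,cv2.boxPoints(r).round(1))
# turquoise
t=(h[...,0]>80)&(h[...,0]<95)&(h[...,1]>120)&(P[...,2]>15); print("turq",cv2.boxPoints(cv2.minAreaRect(P[t][:,:2].astype(np.float32))),np.nanmax(P[t][:,2]))
# hearth from side
P,p=cloud("d0");h=cv2.cvtColor(p,cv2.COLOR_RGB2HSV)
m=(h[...,0]<28)&(h[...,1]>60)&(abs(P[...,0]-540)<90)&(abs(P[...,1]-235)<150)
for lo,hi in((58,72),(28,42)):
  k=m&(P[...,2]>lo)&(P[...,2]<hi);r=cv2.minAreaRect(P[k][:,:2].astype(np.float32));print(k.sum(),r,cv2.boxPoints(r).round(),np.median(P[k],0))
```

```text
[[ 518.8 -205.7   40. ]
 [ 494.4 -258.9   40. ]
 [ 456.6 -240.5   40. ]
 [ 482.1 -188.9   40. ]] [ 487.97288004 -223.49201436   40.        ]
2015 [ 488.31162123 -222.15902641   39.91346442]
((487.0177917480469, -223.02015686035156), (61.532684326171875, 39.79251480102539), 66.22297668457031) [[ 456.4 -243.2]
 [ 492.8 -259.2]
 [ 517.6 -202.9]
 [ 481.2 -186.8]]
turq [[ 445.4757  -323.30118]
 [ 450.7987  -361.94223]
 [ 509.17377 -353.9008 ]
 [ 503.85077 -315.25974]] 32.57035180073103
258 ((551.5885009765625, 269.54522705078125), (67.295166015625, 42.76335906982422), 85.8635025024414) [[528. 238.]
 [570. 234.]
 [575. 302.]
 [533. 305.]] [549.45759169 273.44972563  64.99387892]
468 ((550.390625, 237.31729125976562), (193.2359161376953, 42.00394058227539), 89.89585876464844) [[529. 141.]
 [571. 141.]
 [572. 334.]
 [530. 334.]] [545.11644257 215.9726947   35.09999428]
```

Both measures agree: the spare is at about (487,-223) with its long axis at 66.2°. I'll turn -37.5° so the jaws close along it, and descend.

```bash
python3 -m jog '[[0,0,-9.4,2,-13,0,100],[0,0,-9.4,0,0,0,100],[0,0,-9.4,0,0,-31,100],[0,0,-9.3,0,0,-50,100],[0,0,0,0,0,-40,100]]'; python3 -m jog '[[0,0,0,0,0,-40,100],[0,0,0,0,0,-30,100],[0,0,0,0,0,-20,100],[0,0,0,0,0,-12,100],[0,0,0,0,0,0,100]]'
```

```text
time_s: 2.08
tcp_pos: [485.5, -224.4, 108.5]
tool_rot: [[0.915, -0.404, -0.001], [-0.404, -0.915, 0.0], [-0.001, 0.0, -1.0]]
wrist_force: [-0.2, -1.0, -0.4]
gripper_width: 85.6
time_s: 2.7
tcp_pos: [485.6, -224.2, 7.5]
tool_rot: [[0.915, -0.403, -0.002], [-0.403, -0.915, 0.001], [-0.002, 0.0, -1.0]]
wrist_force: [0.9, -0.4, 0.8]
gripper_width: 85.2
```

```bash
python3 -m jog '[[0,0,0,1,1,0,60],[0,0,0,0,0,0,40],[0,0,0,0,0,0,40],[0,0,0,0,0,0,40],[0,0,0,0,0,0,40]]' 60;python3 -m jog '[[0,0,0,0,0,0,40],[0,0,0,0,0,0,40],[0,0,0,0,0,6,40],[0,0,0,0,0,8,40],[0,0,0,0,0,8,40]]'
```

```text
time_s: 3.32
tcp_pos: [489.0, -223.9, 9.7]
tool_rot: [[0.915, -0.403, 0.003], [-0.403, -0.915, -0.001], [0.003, -0.0, -1.0]]
wrist_force: [0.4, -0.2, 6.0]
gripper_width: 60.6
time_s: 3.95
tcp_pos: [486.9, -223.3, 30.5]
tool_rot: [[0.915, -0.403, -0.001], [-0.403, -0.915, 0.0], [-0.001, 0.0, -1.0]]
wrist_force: [0.4, -0.3, -1.7]
gripper_width: 60.7
```

Lifted: wrist force -1.7 N, so the brick is held. Next I'll check joint 7 and carry the brick over the open bench.

```bash
python3 -m jog '[[0,0,0,0,0,30,40],[0,0,0,0,20,40,40],[0,0,8,0,45,0,40],[0,0,8,0,45,0,40],[0,0,7.8,0,45,0,40]]'; python3 -m jog '[[0,0,0,3,40,0,40],[0,0,0,0,20,0,40],[0,0,0,0,8,0,40],[0,0,0,0,0,0,40],[0,0,0,0,0,0,40]]'
python3 - <<'E'
from h import *
s=shot("wrist","w2");print(s["qpos"].round(2),s["gripper_width"],s["wrist_force"])
P,p=cloud("w2")
b=P[(P[...,2]<15)&(abs(P[...,0]-490)<120)&(abs(P[...,1])<120)];print(len(b),np.median(b[:,2]))
E
```

```text
time_s: 4.58
tcp_pos: [487.3, -67.2, 100.9]
tool_rot: [[1.0, 0.005, 0.001], [0.005, -1.0, -0.0], [0.001, 0.0, -1.0]]
wrist_force: [0.2, 0.2, -1.6]
gripper_width: 61.3
time_s: 5.2
tcp_pos: [490.3, -2.0, 100.2]
tool_rot: [[1.0, -0.002, -0.0], [-0.002, -1.0, -0.001], [-0.0, 0.001, -1.0]]
wrist_force: [-0.4, -0.3, -0.4]
gripper_width: 60.5
[ 0.3   0.29 -0.42  2.07  0.16  0.82 -1.79] 60.49587926483592 [-0.37348382 -0.32863093 -0.43514553]
67538 -0.08774279778108962
```

View pics/w2.png

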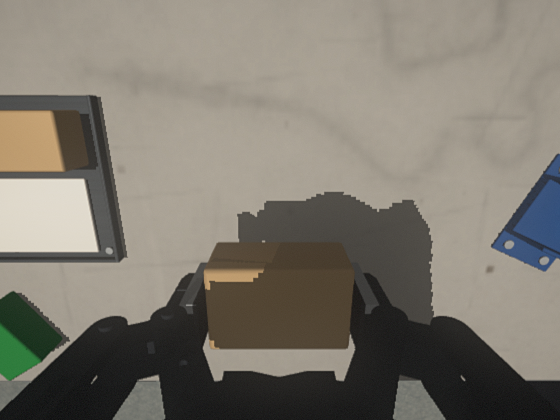

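The view shows the brick held level at (278,295) over bare bench. The hearth's -y end is on the left (100,180), green at (20,335), and the holder on the right. I'll lower it slowly.

```bash
python3 -m jog '[[0,0,0,0,0,-35,40],[0,0,0,0,0,-30,40],[0,0,0,0,0,-20,40],[0,0,0,0,0,-8,40],[0,0,0,0,0,-3,40]]';python3 -m jog '[[0,0,0,0,0,-1,40],[0,0,0,0,0,-1,40],[0,0,0,0,0,-1,40],[0,0,0,0,0,0,40],[0,0,0,0,0,0,40]]'
```

```text
time_s: 5.88
tcp_pos: [490.6, -1.0, 4.1]
tool_rot: [[1.0, -0.0, -0.0], [-0.0, -1.0, -0.0], [-0.0, 0.0, -1.0]]
wrist_force: [0.1, -0.1, -1.0]
gripper_width: 60.8
time_s: 6.5
tcp_pos: [490.5, -0.4, 1.4]
tool_rot: [[1.0, 0.001, 0.0], [0.001, -1.0, -0.0], [0.0, 0.0, -1.0]]
wrist_force: [-0.2, -0.3, -1.8]
gripper_width: 61.1
```

```bash
python3 -m jog '[[0,0,0,0,0,-0.7,40],[0,0,0,0,0,-0.7,40],[0,0,0,0,0,-0.7,40],[0,0,0,0,0,0,40],[0,0,0,0,0,0,40]]'
```

```text
time_s: 7.12
tcp_pos: [490.4, -0.4, -0.3]
tool_rot: [[1.0, 0.001, -0.0], [0.001, -1.0, -0.0], [-0.0, 0.0, -1.0]]
wrist_force: [-2.2, 1.1, 5.5]
gripper_width: 61.1
```

Contact at 5.5 N. Now release, rise, and turn +90°.

```bash
python3 -m jog '[[0,0,0,0,0,0,80],[0,0,0,0,0,0,100],[0,0,0,0,0,0,100],[0,0,0,0,0,0,100],[0,0,0,0,0,15,100]]'; python3 -m jog '[[0,0,0,0,0,35,100],[0,0,0,0,0,50,100],[0,0,10,0,0,40,100],[0,0,10,0,0,0,100],[0,0,10,0,0,0,100]]';python3 -m jog '[[0,0,10,0,0,0,100],[0,0,10,0,0,0,100],[0,0,10,0,0,0,100],[0,0,10,0,0,0,100],[0,0,10,0,0,0,100]]';python3 -m jog '[[0,0,10,0,0,20,100],[0,0,0,0,0,20,100],[0,0,0,0,0,0,100],[0,0,0,0,0,0,100],[0,0,0,0,0,0,100]]'
python3 - <<'E'
from h import *
s=shot("wrist","w3");print(s["qpos"].round(2))
P,p=cloud("w3");h=cv2.cvtColor(p,cv2.COLOR_RGB2HSV)
m=(P[...,2]>22)&(P[...,2]<38)&(h[...,0]<28)&(h[...,1]>70)&(abs(P[...,0]-490)<60)&(abs(P[...,1])<60)
r=cv2.minAreaRect(P[m][:,:2].astype(np.float32));print(m.sum(),np.median(P[m],0),r)
E
```

```text
time_s: 7.75
tcp_pos: [489.1, -0.4, 13.7]
tool_rot: [[1.0, 0.001, -0.003], [0.001, -1.0, 0.0], [-0.003, -0.0, -1.0]]
wrist_force: [-0.7, -0.8, -1.1]
gripper_width: 85.1
time_s: 8.38
tcp_pos: [491.2, -0.4, 141.2]
tool_rot: [[0.863, 0.506, 0.003], [0.506, -0.863, -0.001], [0.002, 0.002, -1.0]]
wrist_force: [0.6, -0.4, -0.6]
gripper_width: 85.2
time_s: 9.0
tcp_pos: [490.5, -0.4, 140.1]
tool_rot: [[0.167, 0.986, 0.001], [0.986, -0.167, -0.001], [-0.0, 0.001, -1.0]]
wrist_force: [0.3, -0.5, 1.3]
gripper_width: 85.2
time_s: 9.62
tcp_pos: [489.5, -0.5, 178.3]
tool_rot: [[-0.001, 1.0, -0.002], [1.0, 0.001, 0.0], [0.0, -0.002, -1.0]]
wrist_force: [-0.0, 0.1, 0.9]
gripper_width: 85.4
[ 0.55  0.2  -0.69  2.    0.15  0.99 -0.21]
2563 [488.64171376   1.55277583  29.87745842] ((488.73699951171875, -0.23169898986816406), (61.26238250732422, 39.51553726196289), 89.90994262695312)
```

View pics/w3.png

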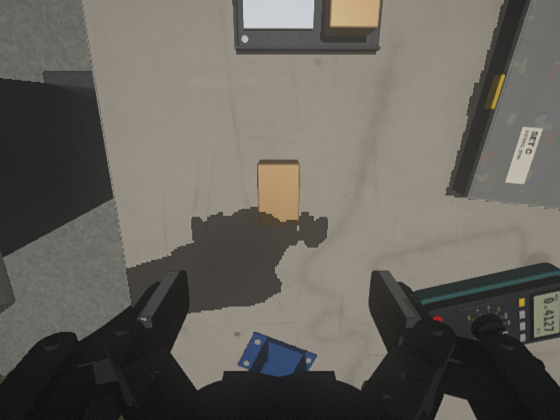

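The brick lies flat at (488.7,-0.2), top at 30 mm, axis 89.9°, seen at (278,192). Before grasping it I'll take a close look at the hearth from above.

```bash
python3 -m jog '[[0,0,0,11,40,12,100],[0,0,0,11,40,12,100],[0,0,0,11,40,12,100],[0,0,0,11,40,12,100],[0,0,0,11,40,4,100]]';python3 -m jog '[[0,0,0,0,0,0,100],[0,0,0,0,0,0,100],[0,0,0,0,0,0,100],[0,0,0,0,0,0,100],[0,0,0,0,0,0,100]]'
python3 - <<'E'
from h import *
s=shot("wrist","w4")
P,p=cloud("w4");h=cv2.cvtColor(p,cv2.COLOR_RGB2HSV)
B=(h[...,0]<28)&(h[...,1]>70)&(abs(P[...,0]-548)<50)&(abs(P[...,1]-235)<130)
for lo,hi in((56,72),(27,41)):
  m=B&(P[...,2]>lo)&(P[...,2]<hi);r=cv2.minAreaRect(P[m][:,:2].astype(np.float32));print(m.sum(),np.median(P[m],0).round(1),r,cv2.boxPoints(r).round(1).tolist())
w=(h[...,1]<40)&(h[...,2]>150)&(P[...,2]>2.5)&(P[...,2]<20)&(abs(P[...,0]-490)<60)&(abs(P[...,1]-235)<130)
r=cv2.minAreaRect(P[w][:,:2].astype(np.float32));print("board",w.sum(),r)
cv2.imwrite("pics/w4v.png",cv2.resize(p[:,:,::-1],(800,600)))
E
```

```text
time_s: 10.3
tcp_pos: [545.9, 200.9, 231.4]
tool_rot: [[-0.0, 1.0, 0.0], [1.0, 0.0, 0.0], [0.0, 0.0, -1.0]]
wrist_force: [-1.0, 0.3, 0.0]
gripper_width: 85.4
time_s: 10.92
tcp_pos: [545.5, 198.6, 231.1]
tool_rot: [[0.001, 1.0, -0.0], [1.0, -0.001, -0.0], [-0.0, -0.0, -1.0]]
wrist_force: [0.7, 0.7, -0.2]
gripper_width: 85.3
2823 [550.7 271.4  63.9] ((551.1929931640625, 270.11492919921875), (61.91870880126953, 39.15677261352539), 89.11408996582031) [[531.0999755859375, 239.5], [570.2999877929688, 238.89999389648438], [571.2000122070312, 300.79998779296875], [532.0999755859375, 301.3999938964844]]
3971 [549.8 212.1  33.9] ((549.8102416992188, 236.61734008789062), (188.5251922607422, 39.72489547729492), 89.96634674072266) [[529.9000244140625, 142.39999389648438], [569.5999755859375, 142.3000030517578], [569.7000122070312, 330.8999938964844], [530.0, 330.8999938964844]]
board 7908 ((480.2811279296875, 245.4813232421875), (182.3925018310547, 78.3698501586914), 89.85919952392578)
```

View pics/w4v.png

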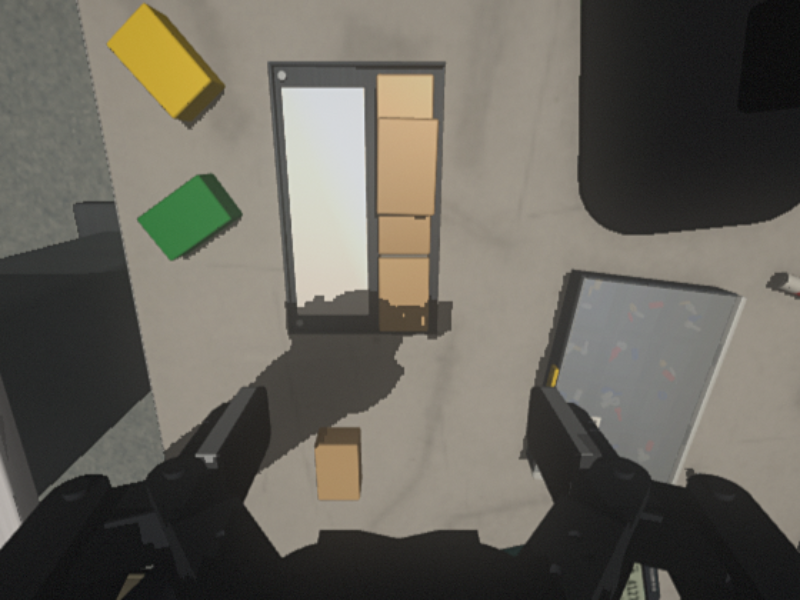

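The view shows the laid brick at (407,166), the joint line at about row 255 (columns 380–430), and the spare at (340,463). A quick consistency check on the joint and on the spare from this frame:

Run:
```python
from h import *
print(onplane("w4",np.array([(382,255.5),(405,255.5),(428,256)])/1.42857,34).round(1))
P,p=cloud("w4");h=cv2.cvtColor(p,cv2.COLOR_RGB2HSV)
m=(P[...,2]>24)&(P[...,2]<36)&(h[...,0]<28)&(h[...,1]>70)&(abs(P[...,0]-489)<50)&(abs(P[...,1])<50)
print(m.sum(),cv2.minAreaRect(P[m][:,:2].astype(np.float32)))
print(env.read_state()["qpos"].round(2))
g=cv2.cvtColor(p,cv2.COLOR_RGB2GRAY)[165:195,270:300].mean(1);print(g.round());
```

```text
[[533.1 204.5  34. ]
 [550.8 204.5  34. ]
 [568.5 204.1  34. ]]
1229 ((488.9875793457031, 0.3341197967529297), (61.831459045410156, 39.60346984863281), 89.83183288574219)
[ 0.21  0.35 -0.76  1.74  0.26  1.16 -0.63]
[153. 153. 153. 152. 152. 151. 151. 150. 150. 150. 150. 146. 127. 111.
 121. 123. 150. 163. 162. 161. 161. 160. 160. 160. 160. 159. 159. 159.
 159. 158.]
```

The joint is at y=204.5, wall centre x≈550, laid brick's near end at y≈239. Back to the spare.

```bash
python3 -m jog '[[0,0,0,-11,-40,-10,100],[0,0,0,-11,-40,-20,100],[0,0,0,-11,-40,-30,100],[0,0,0,-11,-40,-30,100],[0,0,0,-11,-40,-30,100]]';python3 -m jog '[[0,0,0,0,0,-25,100],[0,0,0,0,0,-20,100],[0,0,0,0,0,0,100],[0,0,0,0,0,0,100],[0,0,0,0,0,0,100]]'
```

```text
time_s: 11.6
tcp_pos: [490.3, -1.9, 110.8]
tool_rot: [[-0.0, 1.0, 0.001], [1.0, 0.0, -0.0], [-0.0, 0.001, -1.0]]
wrist_force: [0.1, -0.2, -0.7]
gripper_width: 85.5
time_s: 12.22
tcp_pos: [491.6, 0.3, 67.3]
tool_rot: [[-0.002, 1.0, 0.002], [1.0, 0.002, 0.0], [0.0, 0.002, -1.0]]
wrist_force: [-0.1, -0.8, -0.2]
gripper_width: 85.4
```

```bash
python3 -m jog '[[0,0,0,-1,0,-25,100],[0,0,0,0,0,-20,100],[0,0,0,0,0,-12,100],[0,0,0,0,0,-7,100],[0,0,0,0,0,0,100]]'; python3 -m jog '[[0,0,0,0,0,0,60],[0,0,0,0,0,0,20],[0,0,0,0,0,0,20],[0,0,0,0,0,0,20],[0,0,0,0,0,0,20]]' 60;python3 -m jog '[[0,0,0,0,0,0,20],[0,0,0,0,0,0,20],[0,0,0,0,0,0,20],[0,0,0,0,0,0,20],[0,0,0,0,0,0,20]]'
```

```text
time_s: 12.85
tcp_pos: [489.2, -0.3, 1.8]
tool_rot: [[-0.001, 1.0, -0.001], [1.0, 0.001, 0.0], [0.0, -0.001, -1.0]]
wrist_force: [-0.5, 0.9, 0.6]
gripper_width: 86.0
time_s: 13.48
tcp_pos: [490.3, -0.3, 2.9]
tool_rot: [[-0.001, 1.0, 0.002], [1.0, 0.001, -0.0], [-0.0, 0.002, -1.0]]
wrist_force: [0.2, -0.4, 4.4]
gripper_width: 39.4
time_s: 14.1
tcp_pos: [490.3, -0.4, 2.8]
tool_rot: [[-0.001, 1.0, 0.001], [1.0, 0.001, -0.0], [-0.0, 0.001, -1.0]]
wrist_force: [-1.2, 0.9, 5.7]
gripper_width: 39.0
```

```bash
python3 -m jog '[[0,0,0,0,0,8,20],[0,0,0,0,0,20,20],[0,0,0,0,0,30,20],[0,0,0,10,20,20,20],[0,0,0,10,35,0,20]]'; python3 -m jog '[[0,0,0,10,40,0,20],[0,0,0,10,40,0,20],[0,0,0,10,35,0,20],[0,0,0,10,22,0,20],[0,0,0,0,10,0,20]]';python3 -m jog '[[0,0,0,0,0,-10,20],[0,0,0,0,0,-10,20],[0,0,0,0,0,-10,20],[0,0,0,0,0,0,20],[0,0,0,0,0,0,20]]'
python3 - <<'E'
from h import *
s=shot("side","d5");shot("wrist","w5");print(s["tcp_pos"],s["tool_rot"][:,1])
w=cv2.imread("pics/w5.png");d=cv2.imread("pics/d5.png")[215:325,210:310]
cv2.imwrite("pics/c5.png",np.hstack([w[40:,90:490],cv2.resize(d,(380,380),interpolation=cv2.INTER_CUBIC)]))
P,p=cloud("w5");h=cv2.cvtColor(p,cv2.COLOR_RGB2HSV)
B=(h[...,0]<28)&(h[...,1]>70)&(abs(P[...,0]-548)<50)
for n,m in(("laid",B&(P[...,2]>57)&(P[...,2]<71)&(P[...,1]>232)),("spare",B&(P[...,2]>56)&(P[...,2]<110)&(P[...,1]<237))):
  if m.sum()>20:print(n,m.sum(),np.percentile(P[m],[2,50,98],0).round(1).tolist(),cv2.boxPoints(cv2.minAreaRect(P[m][:,:2].astype(np.float32))).round(1).tolist())
E
```

```text
time_s: 14.72
tcp_pos: [511.6, 53.2, 83.0]
tool_rot: [[0.004, 1.0, 0.005], [1.0, -0.004, -0.001], [-0.001, 0.005, -1.0]]
wrist_force: [0.6, -0.1, -1.9]
gripper_width: 39.2
time_s: 15.35
tcp_pos: [549.7, 203.4, 81.3]
tool_rot: [[-0.002, 1.0, 0.001], [1.0, 0.002, 0.001], [0.001, 0.001, -1.0]]
wrist_force: [0.7, 0.4, -1.8]
gripper_width: 38.4
time_s: 15.98
tcp_pos: [549.4, 201.3, 50.1]
tool_rot: [[-0.0, 1.0, -0.0], [1.0, 0.0, 0.0], [0.0, -0.0, -1.0]]
wrist_force: [0.4, 0.2, -2.1]
gripper_width: 39.0
[549.43160812 201.34853321  50.0896125 ] [ 9.99999939e-01  3.03194161e-04 -1.73268131e-04]
laid 16244 [[532.2, 232.3, 61.6], [550.8, 272.0, 63.8], [569.8, 299.9, 66.6]] [[530.0999755859375, 232.0], [570.2000122070312, 231.10000610351562], [571.9000244140625, 300.79998779296875], [531.7999877929688, 301.79998779296875]]
spare 12835 [[530.9, 173.6, 60.1], [549.5, 209.5, 77.1], [568.7, 232.6, 78.4]] [[527.7999877929688, 233.0], [528.0999755859375, 170.6999969482422], [574.5999755859375, 170.89999389648438], [574.2999877929688, 233.10000610351562]]
```

View pics/c5.png

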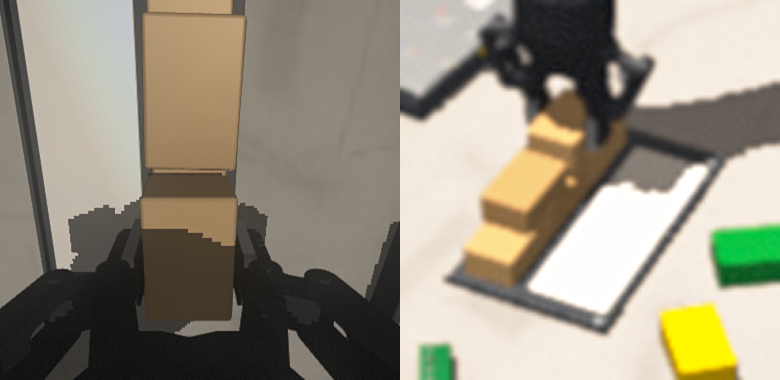

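The wrist crop shows the spare held (190,255), its far top edge at row ~196. The laid brick's near edge is at row ~169, and a narrow strip of bare course lies between them. I'll measure both edges.

Run:
```python
from h import *
print("spare far",onplane("w5",[(90+u,40+v) for u,v in((145,196.5),(190,196.5),(234,196.5))],77.4).round(1))
print("laid near",onplane("w5",[(90+u,40+v) for u,v in((148,169.5),(190,169),(235,169))],64).round(1))
P,p=cloud("w5");h=cv2.cvtColor(p,cv2.COLOR_RGB2HSV)
B=(h[...,0]<28)&(h[...,1]>70)&(abs(P[...,0]-550)<16)
for lo,hi in((75.5,80),(62.5,65.5)):
  y=P[B&(P[...,2]>lo)&(P[...,2]<hi)&(P[...,1]>150)];y=y[(y[:,1]<320)];print(lo,len(y),np.percentile(y[:,1],[0.5,2,10,50,90,98,99.5]).round(1),y[:,0].min(),y[:,0].max())
```

```text
spare far [[532.5 233.1  77.4]
 [550.3 233.1  77.4]
 [567.8 233.1  77.4]]
laid near [[532.3 240.   64. ]
 [550.4 240.2  64. ]
 [569.7 240.3  64. ]]
75.5 9261 [172.  173.4 179.3 205.6 227.9 231.7 232.4] 534.0008125823495 565.9983357644759
62.5 12384 [232.3 240.3 246.5 273.2 295.8 299.9 300.7] 534.0010432998099 565.9999232888962
```

Gap is 7 mm. Shift +4 mm in y (leaving ~3 mm), then lower.

```bash
python3 -m jog '[[0,0,0,0.7,2,0,20],[0,0,0,0,2,0,20],[0,0,0,0,0,-5,20],[0,0,0,0,0,-4,20],[0,0,0,0,0,-2,20]]';python3 -m jog '[[0,0,0,0,0,-0.7,20],[0,0,0,0,0,-0.7,20],[0,0,0,0,0,0,20],[0,0,0,0,0,0,20],[0,0,0,0,0,0,20]]'
```

```text
time_s: 16.7
tcp_pos: [549.7, 205.3, 38.5]
tool_rot: [[-0.001, 1.0, -0.001], [1.0, 0.001, -0.0], [-0.0, -0.001, -1.0]]
wrist_force: [-0.5, 0.3, -1.7]
gripper_width: 38.8
time_s: 17.32
tcp_pos: [550.2, 205.6, 37.9]
tool_rot: [[-0.001, 1.0, 0.0], [1.0, 0.001, 0.0], [0.0, 0.0, -1.0]]
wrist_force: [0.0, -1.3, -0.8]
gripper_width: 39.0
```

```bash
python3 -m jog '[[0,0,0,0,0,-0.7,20],[0,0,0,0,0,-0.7,20],[0,0,0,0,0,0,20],[0,0,0,0,0,0,20],[0,0,0,0,0,0,20]]'
```

```text
time_s: 17.95
tcp_pos: [550.2, 205.6, 36.9]
tool_rot: [[-0.001, 1.0, 0.0], [1.0, 0.001, -0.0], [-0.0, 0.0, -1.0]]
wrist_force: [-2.2, -1.7, 6.1]
gripper_width: 39.1
```

Contact at 6 N. Release and rise.

```bash
python3 -m jog '[[0,0,0,0,0,0,60],[0,0,0,0,0,0,80],[0,0,0,0,0,0,80],[0,0,0,0,0,0,80],[0,0,0,0,0,10,80]]'; python3 -m jog '[[0,0,0,0,0,30,100],[0,0,0,0,0,50,100],[0,0,0,0,-20,50,100],[0,0,0,0,-20,50,100],[0,0,0,0,0,0,100]]';python3 -m jog '[[0,0,0,0,0,0,100],[0,0,0,0,0,0,100],[0,0,0,0,0,0,100],[0,0,0,0,0,0,100],[0,0,0,0,0,0,100]]'
python3 - <<'E'
from h import *
shot("wrist","w6");P,p=cloud("w6");h=cv2.cvtColor(p,cv2.COLOR_RGB2HSV)
B=(h[...,0]<28)&(h[...,1]>70)&(abs(P[...,0]-550)<40)&(P[...,2]>58)&(P[...,2]<70)
for n,m in(("spare",B&(P[...,1]<238)&(P[...,1]>150)),("laid",B&(P[...,1]>239)&(P[...,1]<320))):
  print(n,m.sum(),np.median(P[m],0).round(1),cv2.minAreaRect(P[m][:,:2].astype(np.float32)))
cv2.imwrite("pics/w6v.png",cv2.resize(p[:,:,::-1],(800,600)))
E
```

```text
time_s: 18.58
tcp_pos: [549.3, 205.2, 45.8]
tool_rot: [[-0.001, 1.0, -0.002], [1.0, 0.001, -0.001], [-0.001, -0.002, -1.0]]
wrist_force: [0.3, -0.2, 0.1]
gripper_width: 68.1
time_s: 19.2
tcp_pos: [554.0, 165.0, 232.3]
tool_rot: [[0.003, 1.0, 0.011], [1.0, -0.003, 0.001], [0.001, 0.011, -1.0]]
wrist_force: [0.5, 0.9, -0.0]
gripper_width: 85.3
time_s: 19.82
tcp_pos: [549.9, 165.8, 226.0]
tool_rot: [[-0.001, 1.0, -0.001], [1.0, 0.001, 0.0], [0.0, -0.001, -1.0]]
wrist_force: [0.6, -0.2, -0.5]
gripper_width: 85.7
spare 2657 [550.  206.7  63.9] ((550.0925903320312, 205.45858764648438), (39.785831451416016, 61.23975372314453), 0.0022969944402575493)
laid 3226 [550.8 271.3  63.8] ((550.8077392578125, 270.2667541503906), (61.883731842041016, 39.5767936706543), 88.45389556884766)
```

View pics/w6v.png

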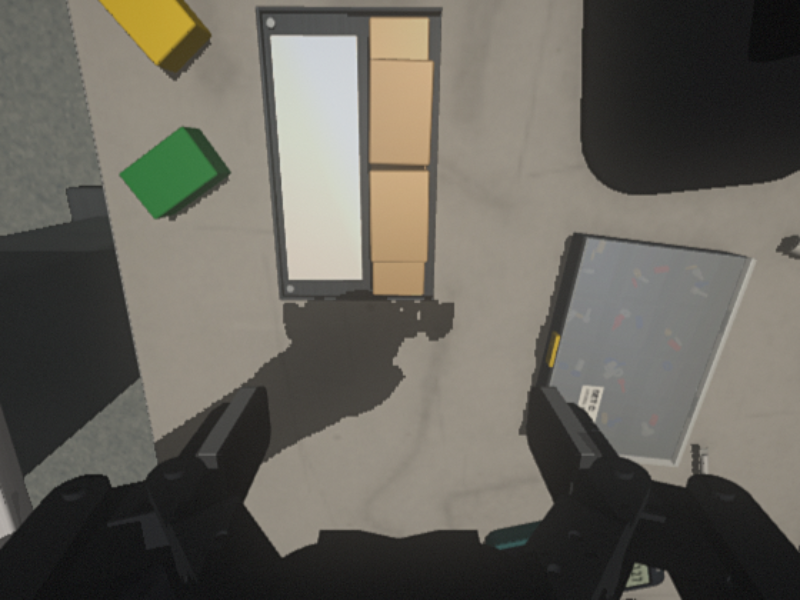

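The view shows the spare (400,215) lying flat in line with the laid brick (400,112), with a small gap at row 166. Centres are 64.8 mm apart and the laid brick hasn't moved. Handing in.

```bash
python3 -c "
from station import env
print(env.close_job())"
```

```text
the job is handed in; nothing more can be done
None
```

The spare brick now lies flat on the hearth wall over the bare joint, close up to the laid brick, and the job is handed in at about 20 s of the 48 s allowed. I took it by its ends from the blue holder, set it down flat on the open bench and let go. Then I took it again across its long sides and laid it.

- **Spare brick:** its centre is at about (550.1, 205.5) mm and its top at 64 mm. It is about 1 mm along the wall from the joint (y = 204.5) and in line with the wall.
- **Fit to the laid brick:** the centres are 64.8 mm apart, which leaves a gap of about 3 mm.
- **Laid brick:** it measured (551.2, 270.1) before and (550.8, 270.3) after, which is within the measuring noise. Its angle came out as 89.1° before and 88.5° after, also within noise.
- **Forces:** the largest wrist force I read was about 7 N, and no check failed.
- **Multimeter, mug and tape:** I planned no move near them and took no separate check of them at the end.

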